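# Set a height stop with a setting block

### The arm

A 6-joint arm with a two-finger parallel gripper is mounted at the origin on a cart in front of the work surface, level with it; the furniture and walls round the work are solid. World frame = base frame: x ahead of the robot, y to its left, z up, the work surface at z = 0. Lengths are in mm, angles in rad, forces in N, time in s.
With the tool pointing down it reaches from about 350 to 850 mm from the base axis. Payload 8.1 kg.
Tool frame: the origin (TCP) lies on the centre line of the jaws, within the pads' length; the fingertips stand 22 mm ahead of it and the grasp point (between the pads) lies 3 mm ahead of it; z points along the fingers, y is the direction in which the jaws open and shut (so a half turn about z gives the same grasp; the last joint's range is limited). The gripper opens to 85 mm and grips with 20 to 120 N. Pads are 22 mm wide; open, the fingers measure 114 mm over their backs; the gripper's body (76 mm by 85 mm) begins 54 mm behind the grasp point. The pads swing forward as they close: fully open they stand 13 mm farther back than shut.
Start: joints at [-1.37, 0.13, 1.488, -0, 1.523, -0.085], TCP at [169.175, -575.661, 253.292] pointing down, gripper open.
Joint ranges: [-2.96, 2.96], [-0.89, 2.26], [0.02, 2.5], [-1.34, 4.48], [0, 2.73], [-2.66, 2.66]. Speed limits (rad/s): [2.39, 2.39, 2.79, 3.14, 3.14, 3.14].

### API

Orientations are given as a rotation vector (axis times angle).
In Python, from rig import arm gives the robot as it stands. The module is installed in compiled form; this text tells all that it offers.
- The arm moves only by the tool carry_out, never from a script. Its argument "plan" is one flat list of numbers, 6 for each row, row after row: the shift along the world's x, y, z each as a share of 0.15 m, from -1 to 1, then the turn, a rotation vector about the world's x, y, z each as a share of 45 degrees, from -1 to 1. In form: [x, y, z, wx, wy, wz, x, y, z, wx, wy, wz, ...]. A call has 1 to 8 rows; each row is the pose to reach, as a shift and turn from the pose commanded when the call began; what a row does not reach only later rows make up. A row lasts 1/8 s, in which the tool goes at most 62.5 mm and 10.7 degrees, less where a joint would pass 70% of its speed; a pose out of reach is approached as far as the arm can. A call with a number of a shift or a turn outside -1 to 1 is refused whole. A call with a gripper value outside its range is refused whole. "fingers" is the closure, from 0 (fully open) to 1 (shut), set as the call begins (left out, the last holds). The fingers move at their own pace and stop on an object; "force" is the grip in N (left out, the last holds). Time passes only in rows, so rows that repeat a pose let the fingers close. It gives the time, the measured TCP pose, the force and the opening at its end, in the units of the state.
- arm.state(): the state, without advancing time (a new reading comes with each control period).
- arm.snapshot(name): name is "side" or "top"; returns a dict with "pixels" (384x512x3 uint8, red, green, blue), "fov_y" (degrees; the focal length in pixels is half the picture's height over the tangent of half this angle, whatever the lens; pixels are square), "cx", "cy" (the principal point, pixels), "rvec" (rotation vector, rad) and "tvec" (3), from world to camera coordinates, as OpenCV has them. Camera axes: x right, y down, z forward; pixel columns grow to the right and rows downward; lengths in mm; the calibration is good to about 2 mm. A picture is of the moment at which its call begins. There is no depth.
- arm.sign_off(): hands the job in, once; it reports no verdict.
The state is a dict: "t": time; "joint_pos": joint angles; "qvel": joint speeds; "tau": joint torques, N m; "tcp_pos": TCP position; "ee_rot": TCP orientation; "wrist_force": force on the tool from outside, world axes, zero at the start; "ft_torque": the same for the moment, N m; "gripper_width": opening from 0.0 (shut) to 1.0 (fully open).
Only numpy, scipy, OpenCV 4.12 (cv2) and the standard library are available. Lean on these libraries where they do the work, as an engineer would, in place of code of your own. Each camera call takes 0.05 s, during which the arm holds its last target.

### The job

Take the square-bit driver from its stand, seat it in the recess of the stop screw and turn the screw clockwise until its domed foot just bears on the setting block below: the spring arm begins to lift and the block drags, without being jammed. Then prove it by drawing the block 25 to 40 mm out towards its fin end through that drag, and leave the driver standing in the screw. Turn the screw only with the driver, never force the foot hard onto the block, and do not knock over the two vials.

Things in the scene. Friction and masses are not known exactly. Their poses are not given: they have to be found in the camera images.
- fixture: grey height-stop fixture fixed to the worktop, base 250 x 100 x 12 mm; origin on its underside below the screw, 100 mm from its rear end; x along its channel (open mouth and block's fin at -x, column at +x). Guide strips 39.6 mm apart, x = -42 to +62 mm, tops at 28 mm. A column at x = +69 to +97 mm carries an aluminium spring arm, 80 to 94 mm high, that holds the stop screw at x = y = 0.
- stop_screw: vertical steel stop screw; origin on its axis, above its domed foot. Clockwise from above lowers it 12 mm a turn (1.9 mm a radian); it takes 0.15 N m, with 0.1 rad of play either way. The foot starts clear of the block by an unknown 0.5 to 3 mm. Once it bears, the screw sinks no more: it lifts the spring arm instead, and the foot force grows about 10 N a radian. A light drag is 4 to 8 N, over 15 N is jammed.
- screw_recess (a point): centre of the mouth of the square recess in the top of the stop screw, about 131 mm above the worktop, on the screw's axis. Axes follow the screw's square head (28 x 28 x 23 mm) and the sides of the recess: 13.2 mm square, 18 mm deep. A push down on the driver passes through the screw to the block once the foot bears.
- driver_grip (a point): driver: centre of its black square handle, 20 x 20 mm and 60 mm tall, sides parallel to this point's x and y, z up from bit to butt. Driver 104 mm long, 0.11 kg; this point is 70 mm above the bit's end. It starts upright in its stand (black block 66 x 66 x 26 mm), the bit 18 mm deep in a square hole.
- driver_bit (a point): centre of the lower end of the driver's steel bit, 12 x 12 mm square with a tapered nose (the lowest 6 mm); faces parallel to the handle's. Seated, it lies about 18 mm below the recess mouth; the driver then stands by itself when let go.
- setting_block: steel setting block 165 x 36 x 20 mm, 0.24 to 0.39 kg, lying along the channel under the foot on a shim plate whose height differs from job to job; origin at the centre of its underside, x along it (fin at its -x end). It slides along x, friction 0.5 to 0.72 on each face: a level pull takes 1.2 to 2.8 N in motion while free, about 6 to 11 N at a light drag; the pull fades once it stops.
- block_fin (a point): centre of the setting block's upright aluminium grip fin, 70.5 mm in front (-x) of the block's middle: 12 mm thick (along y), 24 mm long (x); its top is 16 mm above this point, the block's upper face 23 mm below it. Gripping it may press the block down and add drag; a finger hooked behind it pulls cleanly.
- amber_vial: brown reagent vial with black cap, 22 mm across and 53 mm tall, loose; origin under its centre
- white_vial: white reagent vial with ribbed cap, 22 mm across and 35 mm tall, loose; origin under its centre
Not all that is in view belongs to the job. There is more than one size of the setting_block; the job needs the larger. Leave any yellow look-alike of the part that bears driver_grip alone.

How it is judged (in metres and radians):
On the way, in this order (a step that is already met when the one before it is completed fails the run):
1. the driver's bit is seated in the screw's recess (horizontal distance between driver_bit and screw_recess below 0.005 m and z of driver_bit in the frame of screw_recess below -0.009 m), for 0.2 s.
2. with the driver in the recess the foot has come to bear lightly on the setting block (z of driver_bit in the frame of screw_recess below -0.007 m and contact force between stop_screw and setting_block between 3 and 9 N), for 0.2 s.
3. the block has been drawn at least 22 mm out through the drag (distance of block_fin from where it was at the start of the episode above 0.022 m and contact force between stop_screw and setting_block above 3 N), for 0.1 s.
At the end, for the whole second after the job is handed in: The foot rests on the setting block with 3 to 9 N, the block lies 22 to 45 mm from where it started and still, and the driver stands in the screw's recess at least 7 mm deep, within 0.2 rad of upright (all of step 3 and contact force between stop_screw and setting_block below 9 N and distance of block_fin from where it was at the start of the episode below 0.045 m and linear speed of setting_block below 0.01 m/s and horizontal distance between driver_bit and screw_recess below 0.005 m and z of driver_bit in the frame of screw_recess below -0.007 m and angle between driver_grip's own z axis and vertical below 0.2 rad); the robot touches nothing.
It fails at once if the foot is pressed on the block with more than 20 N (contact force between stop_screw and setting_block above 20 N).
It fails at once if the fingers touch the stop screw itself (contact force between the fingers and stop_screw above 3 N).
It fails at once if the amber vial is knocked over (angle between amber_vial's own z axis and vertical above 0.6 rad).
It fails at once if the white vial is knocked over (angle between white_vial's own z axis and vertical above 0.6 rad).
It also fails if it takes over 58 s, if anything falls off the work surface, if the arm or the gripper's body presses on something with over 40 N, if the wrist force passes 120 N, or if a joint passes its speed limit or range.

## Working session

There is one attempt and no reset: what is moved stays moved. The work goes in short steps, Python scripts to look and compute and a tool call to move; the robot and the scene stay as the last step left them, time stands still between calls to the robot, and variables do not carry over. Pictures are saved under pics/ and viewed, and the job is handed in when it is done.

Besides the shell and the picture viewer there is one more tool, called after ">>>" in YAML: its name, and indented under it one key for each argument. carry_out: Moves the arm, as the interface text tells. Its arguments: {"type":"object","properties":{"plan":{"type":"array","items":{"type":"number","minimum":-1,"maximum":1}},"fingers":{"type":"number"},"force":{"type":"number"}},"required":["plan"]}

```bash
mkdir -p pics; cat > h.py <<'E'
import numpy as np, cv2
from rig import arm
def snap(n,f=None):
    s=arm.snapshot(n)
    if f: cv2.imwrite('pics/'+f,s['pixels'][:,:,::-1])
    return s
def cam(s):
    H,W=s['pixels'].shape[:2]
    f=H/2/np.tan(np.radians(s['fov_y'])/2)
    K=np.array([[f,0,s['cx']],[0,f,s['cy']],[0,0,1]]);R=cv2.Rodrigues(np.array(s['rvec'],float))[0]
    return K,R,np.array(s['tvec'],float).ravel()
def ray(s,uv):
    K,R,t=cam(s); d=R.T@np.linalg.solve(K,[uv[0],uv[1],1]); return -R.T@t,d
def onz(s,uv,z):
    c,d=ray(s,uv); return c+d*(z-c[2])/d[2]
def proj(s,P):
    K,R,t=cam(s); q=(K@(R@np.atleast_2d(P).T+t[:,None])).T; return q[:,:2]/q[:,2:]
def tri(s1,u1,s2,u2):
    a,d=ray(s1,u1);b,e=ray(s2,u2)
    x=np.linalg.lstsq(np.c_[d,-e],b-a,rcond=None)[0]
    p=a+d*x[0];q=b+e*x[1];return (p+q)/2,np.linalg.norm(p-q)
def crop(s,x0,y0,x1,y1,f,k=4):
    cv2.imwrite('pics/'+f,cv2.resize(s['pixels'][y0:y1,x0:x1,::-1],None,fx=k,fy=k,interpolation=cv2.INTER_CUBIC))
E
python3 - <<'E'
from h import *
import pickle
for n in('side','top'):
    s=snap(n,n+'0.png'); pickle.dump(s,open(n+'0.pkl','wb')); print(n,s['fov_y'],s['cx'],s['cy'],s['rvec'],s['tvec'],ray(s,(256,192)))
print(arm.state())
E
```

```text
side 45.546000202024935 259.1313080953146 193.73392495633007 [ 0.31287579 -2.4851557   1.67975347] [ 444.8097789   103.13618963 1093.61148093] (array([ 203.23951311, 1055.28725848,  499.54117613]), array([ 0.22546206, -0.90101071, -0.3706856 ]))
top 50.29379031625635 255.44972881201207 194.08916435257683 [ 1.99510373 -2.23868745  0.2222068 ] [ 111.94458864  475.73114557 1074.94917892] (array([ 263.57935082,   79.60620749, 1148.28403655]), array([ 0.20240585, -0.02236101, -0.97906065]))
{'t': 0.1, 'joint_pos': array([-1.37037801e+00,  1.31083667e-01,  1.48916857e+00, -8.73699598e-06,
        1.52300349e+00, -8.54149528e-02]), 'qvel': array([-0.00015733, -0.00163555, -0.00199649, -0.00067649, -0.00010415,
        0.00092714]), 'tau': array([ 1.06153442e-03, -5.70950961e+01, -5.01941192e+01, -1.59488231e-04,
        8.13835912e-03, -1.64522262e-07]), 'tcp_pos': array([ 169.09274155, -575.2033206 ,  252.35147815]), 'ee_rot': array([-3.10792046e+00, -4.47223224e-01,  1.63729694e-04]), 'wrist_force': array([-1.11796381, -1.34103417, -0.28039164]), 'ft_torque': array([ 0.04236392, -0.02659176, -0.00678014]), 'gripper_width': 0.9974701966757641}
```

View pics/side0.png

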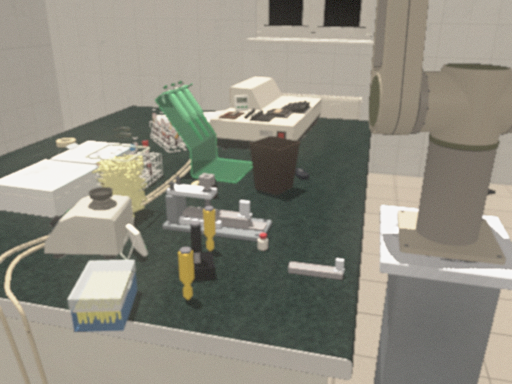

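View pics/top0.png

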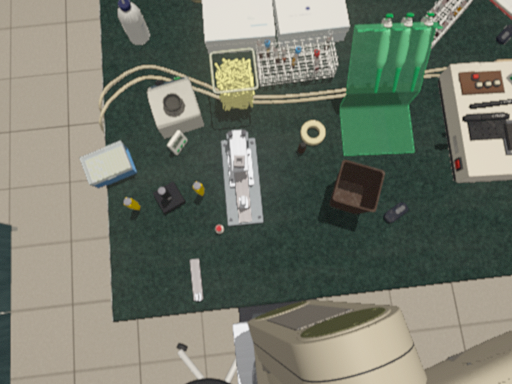

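```bash
python3 - <<'E'
from h import *
import pickle
s=pickle.load(open('side0.pkl','rb'));t=pickle.load(open('top0.pkl','rb'))
crop(s,150,165,350,310,'c1.png',4)
crop(t,110,120,280,310,'c2.png',4)
crop(t,205,120,285,230,'c2b.png',5)
for uv in [(145,275),(196,280),(169,197),(240,150),(219,229),(199,188),(132,204),(304,147)]: print(uv,onz(t,uv,20).round())
E
```

```text
(145, 275) [303. 379.  20.]
(196, 280) [274. 243.  20.]
(169, 197) [511. 299.  20.]
(240, 150) [625.  85.  20.]
(219, 229) [405. 168.  20.]
(199, 188) [527. 212.  20.]
(132, 204) [503. 403.  20.]
(304, 147) [612. -99.  20.]
```

View pics/c1.png

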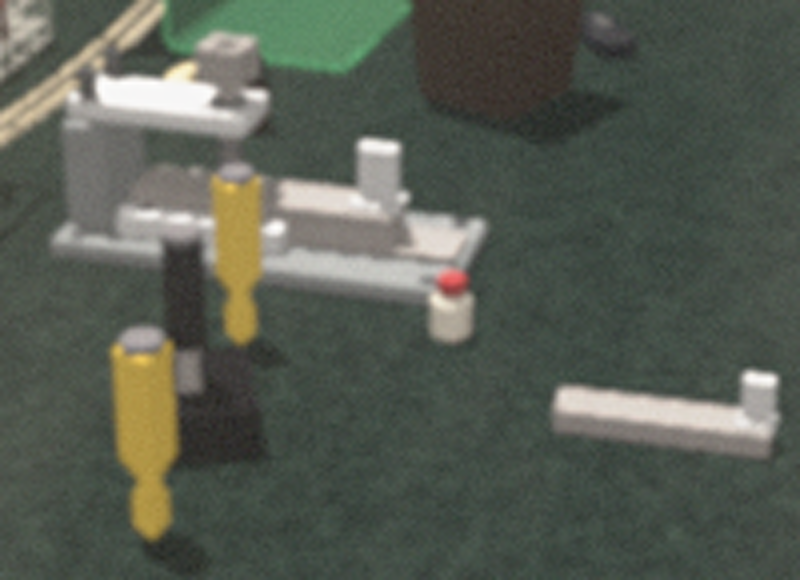

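View pics/c2.png

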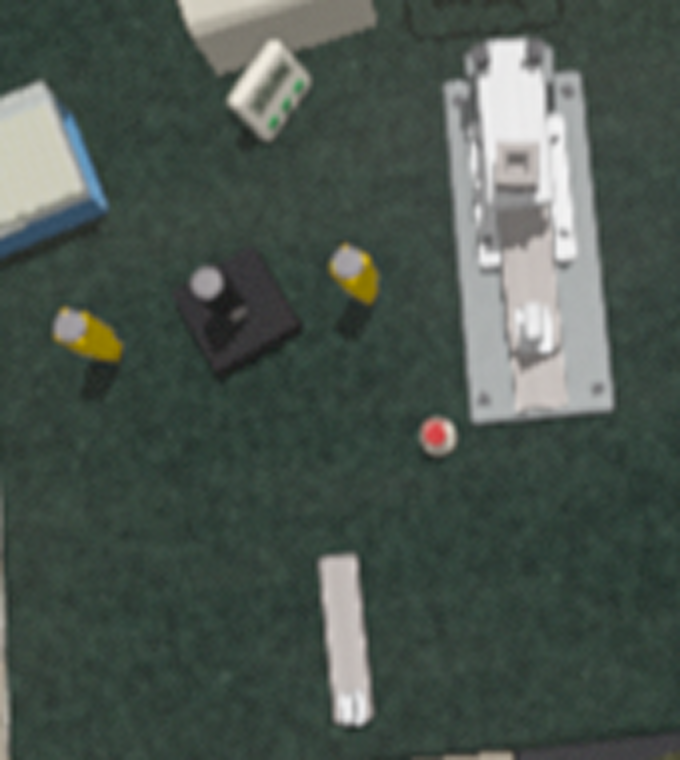

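View pics/c2b.png

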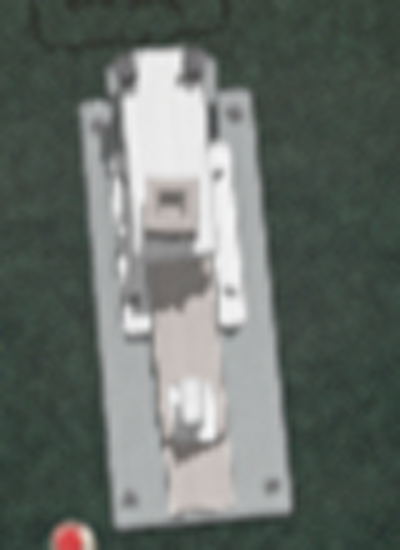

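```bash
python3 - <<'E'
from h import *
import pickle
s=pickle.load(open('side0.pkl','rb'));t=pickle.load(open('top0.pkl','rb'))
crop(t,145,170,215,225,'d1.png',10)
crop(s,165,180,235,305,'d2.png',5)
crop(t,280,110,420,230,'d3.png',5)
crop(s,240,150,340,280,'d4.png',5)
b=lambda p:(205+p[0]/5-.4,120+p[1]/5-.4)
P=[onz(t,b(p),12)[:2] for p in [(80,103),(250,93),(290,515),(115,527)]]
P=np.array(P);print(P)
for i in range(4):
    d=P[(i+1)%4]-P[i];print(np.linalg.norm(d),np.degrees(np.arctan2(d[1],d[0])))
print(P.mean(0))
E
```

```text
[[663.44659501 138.41177653]
 [658.10407962  39.33050793]
 [409.58720963  45.35079646]
 [414.10675529 143.22845515]]
99.2251997162638 -93.08643043371983
248.58977963568304 178.61228868315817
97.98194917612099 87.35621910583049
249.38635901457764 -1.1066865005148652
[536.31115989  91.58038402]
```

View pics/d1.png

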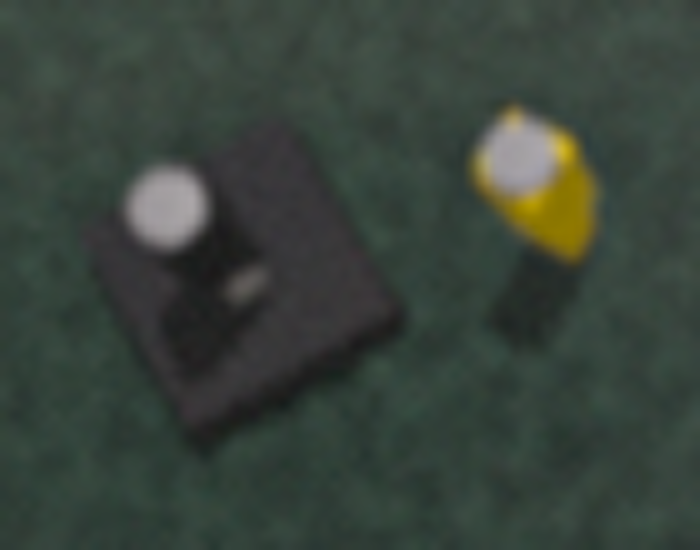

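View pics/d2.png

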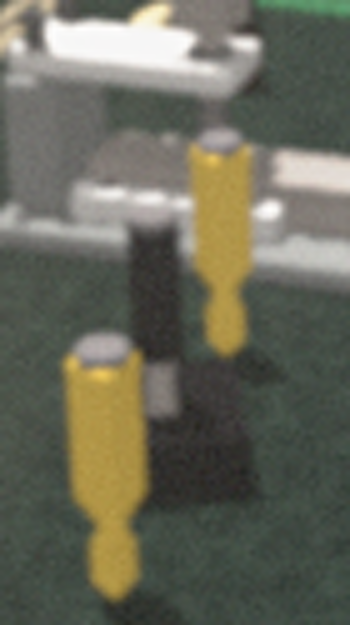

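View pics/d3.png

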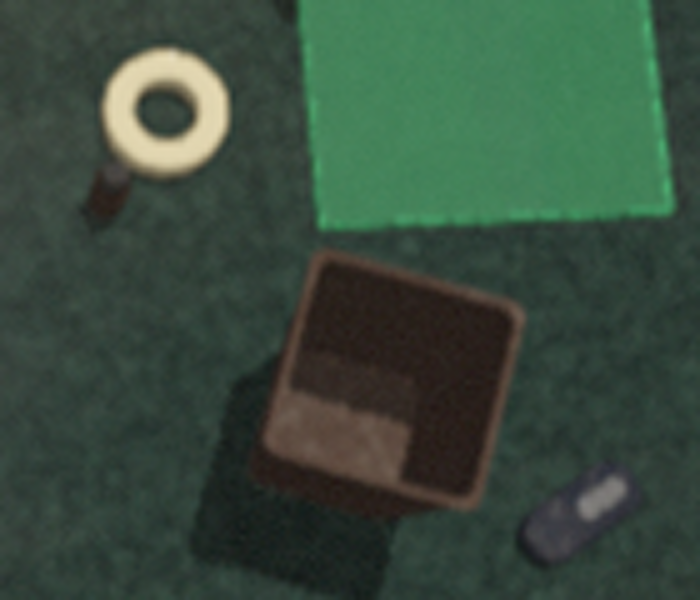

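View pics/d4.png

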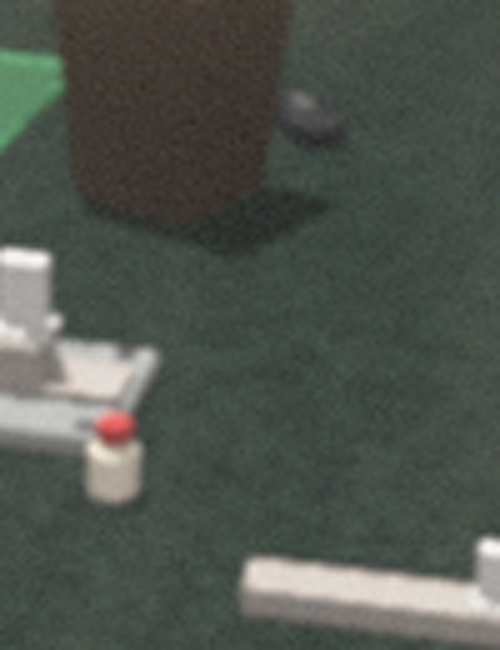

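```bash
python3 - <<'E'
from h import *
import pickle
s=pickle.load(open('side0.pkl','rb'));t=pickle.load(open('top0.pkl','rb'))
crop(t,225,150,255,172,'e1.png',20)
crop(s,190,165,225,190,'e2.png',20)
crop(s,230,190,285,240,'e3.png',12)
crop(t,230,190,260,225,'e4.png',16)
d=lambda p:(145+p[0]/10-.45,170+p[1]/10-.45)
e=lambda p:(165+p[0]/5-.4,180+p[1]/5-.4)
print('butt',tri(t,d((168,208)),s,e((153,213))), onz(t,d((168,208)),112))
print('yel2',tri(t,d((520,157)),s,e((222,138))))
c2=lambda p:(110+p[0]/4-.4,120+p[1]/4-.4)
print('yel1',tri(t,c2((70,326)),s,e((103,345))))
P=np.array([onz(t,d(p),26)[:2] for p in [(88,228),(275,118),(402,308),(200,430)]])
print(P,P.mean(0))
for i in range(4):
    q=P[(i+1)%4]-P[i];print(np.linalg.norm(q),np.degrees(np.arctan2(q[1],q[0])))
print('bit mid at z26',onz(t,d((248,285)),32))
print('white',onz(t,(219,229),35),'amber',onz(t,(303,144),50))
E
```

```text
butt (array([512.26454908, 299.70081695, 111.7755444 ]), np.float64(3.746975062459175)) [510.34544308 299.08965159 112.        ]
yel2 (array([516.78836745, 208.61184835, 104.81033463]), np.float64(3.4024315545950534))
yel1 (array([495.65464575, 391.63226498, 104.5582827 ]), np.float64(3.648481015256948))
[[527.67931111 339.9943369 ]
 [553.25512669 285.53506497]
 [494.80435592 254.33363562]
 [466.89280855 312.82420658]] [510.65790057 298.17181102]
60.16589268497109 -64.84374889104032
66.25723958212039 -151.90638910738411
64.80896056034632 115.51035430669373
66.58239163107014 24.083514916562596
bit mid at z26 [504.97847525 295.43396922  32.        ]
white [402.83354962 166.38154857  35.        ] amber [612.25602144 -92.41356615  50.        ]
```

View pics/e1.png

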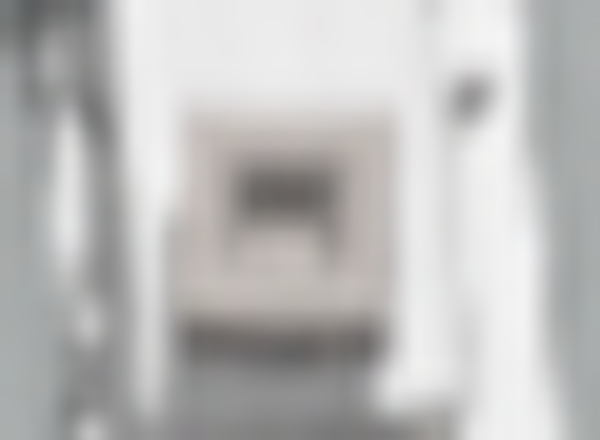

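View pics/e2.png

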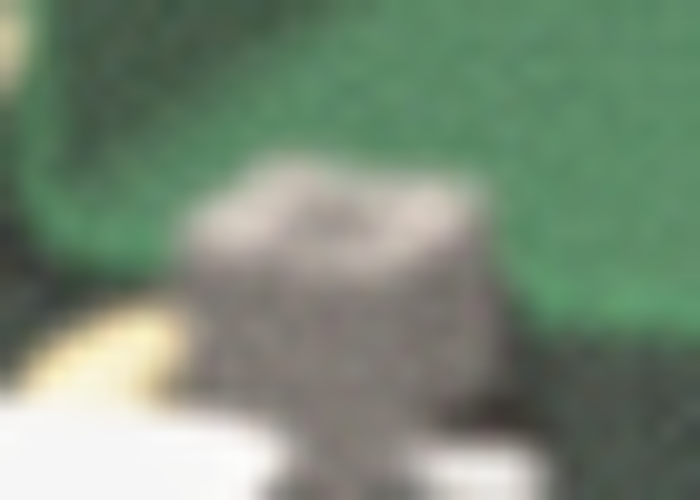

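View pics/e3.png

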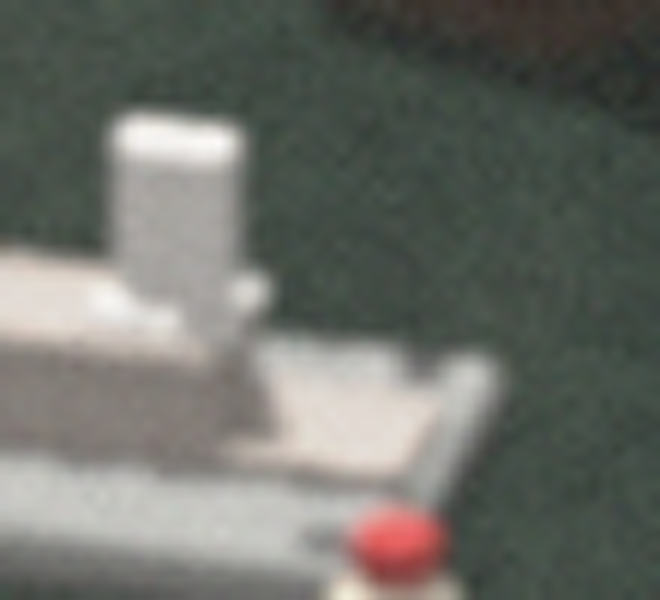

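View pics/e4.png

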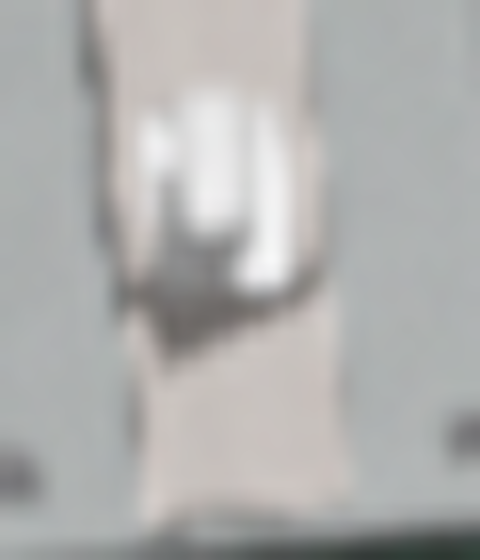

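```bash
python3 - <<'E'
from h import *
import pickle
s=pickle.load(open('side0.pkl','rb'));t=pickle.load(open('top0.pkl','rb'))
a=lambda p:(225+p[0]/20-.5,150+p[1]/20-.5)
b=lambda p:(190+p[0]/20-.5,165+p[1]/20-.5)
print('tri',tri(t,a((288,215)),s,b((335,210))))
P=np.array([onz(t,a(p),131)[:2] for p in [(185,105),(395,112),(388,325),(183,322)]])
Q=np.array([onz(s,b(p),131)[:2] for p in [(185,225),(290,155),(485,185),(380,270)]])
for P in (P,Q):
  print(P,P.mean(0))
  for i in range(4):
    q=P[(i+1)%4]-P[i];print(np.linalg.norm(q),np.degrees(np.arctan2(q[1],q[0])))
# fin
f1=(230+212/16-.5,190+165/16-.5); f2=(230+178/12-.5,190+140/12-.5)
print('fin top',tri(t,f1,s,f2), onz(t,f1,72))
E
```

```text
tri (array([564.07337439,  91.20899023, 132.80020732]), np.float64(4.916859574905211))
[[578.34401486 102.28814363]
 [574.27666878  75.38977591]
 [546.02728445  79.39518022]
 [549.46194929 105.56644605]] [562.02747934  90.65988645]
27.20414472369488 -98.59864729483563
28.53192911536554 171.92997739724782
26.395682937243958 82.52334504404851
29.067524461980856 -6.475728286329121
[[584.0835311   95.11441912]
 [580.86356949  68.07525137]
 [554.57312284  71.96933871]
 [556.57415707 103.57438594]] [569.02359513  84.68334879]
27.23021751232544 -96.79109126193275
26.577274144469886 171.57472344849728
31.668330366995036 86.37722466317287
28.780839081388674 -17.09425048359177
fin top (array([470.12081437,  93.0647487 ,  77.02226121]), np.float64(4.283672628351786)) [468.93744393  92.71862742  72.        ]
```

Candidates. Driver: black-handled tool in the stand, top (162,191) / side (196,223). The yellow look-alikes are at top (132,204) and top (199,188), and I'm leaving those alone. Block: the large one in the fixture, fin at top (243,200). The loose small one is at top (196,280). The white vial is at top (219,229) and the amber vial at top (303,146). The crops confirm the black driver in the stand. Its handle yaw matches the stand's, about 25° mod 90, and the screw head's yaw is about -8°.

>>> carry_out:
  plan: [0.3,0.3,0.1,0,0,0.23,0.6,0.6,0.2,0,0,0.46,0.87,0.9,0.2,0,0,0.7,0.87,0.9,0.2,0,0,0.7]
  fingers: 0.0
  force: 60

```text
t: 0.6
tcp_pos: [302.3, -437.8, 283.5]
ee_rot: [-2.867, -1.285, -0.002]
wrist_force: [0.4, -1.4, 0.3]
gripper_width: 0.999
```

>>> carry_out:
  plan: [0.25,0.35,0,0,0,0.23,0.5,0.7,0,0,0,0.46,0.7,1,0,0,0,0.7]

```text
t: 0.98
tcp_pos: [405.0, -289.6, 282.8]
ee_rot: [-2.414, -2.01, 0.0]
wrist_force: [-0.3, -1.5, 0.7]
gripper_width: 1.0
```

>>> carry_out:
  plan: [0.1,0.35,0,0,0,0.23,0.2,0.7,0,0,0,0.46,0.3,1,0,0,0,0.7]

```text
t: 1.35
tcp_pos: [449.7, -139.4, 282.9]
ee_rot: [-1.778, -2.589, 0.0]
wrist_force: [1.9, -0.7, -0.3]
gripper_width: 1.0
```

>>> carry_out:
  plan: [0.05,0.35,0,0,0,0.23,0.1,0.7,0,0,0,0.46,0.15,1,0,0,0,0.7]

```text
t: 1.72
tcp_pos: [472.1, 10.5, 282.9]
ee_rot: [-1.01, -2.974, 0.001]
wrist_force: [0.4, -0.4, -0.5]
gripper_width: 1.0
```

>>> carry_out:
  plan: [0.05,0.35,0,0,0,0.23,0.1,0.7,0,0,0,0.46,0.15,1,0,0,0,0.7]

```text
t: 2.1
tcp_pos: [494.8, 160.6, 282.9]
ee_rot: [-0.166, -3.137, 0.001]
wrist_force: [1.0, -0.5, 0.6]
gripper_width: 1.003
```

>>> carry_out:
  plan: [0.04,0.35,0,0,0,0.23,0.08,0.7,0,0,0,0.46,0.11,0.92,0,0,0,0.69,0.11,0.92,-0.33,0,0,0.69]

```text
t: 2.6
tcp_pos: [513.9, 300.3, 237.3]
ee_rot: [-0.676, 3.06, 0.003]
wrist_force: [0.4, 0.6, -0.2]
gripper_width: 0.997
```

```bash
python3 - <<'E'
from h import *
s=snap('side','s1.png');t=snap('top')
crop(s,120,130,290,300,'s1c.png',4)
crop(t,110,110,240,240,'t1c.png',4)
x=arm.state();print(x['tcp_pos'],x['ee_rot'],x['joint_pos'])
E
```

```text
[508.355508   295.88263461 226.88067678] [ 0.66877436 -3.05854983  0.0044876 ] [ 4.40180327e-01  1.22050407e-01  1.54554191e+00 -3.92434260e-04
  1.48514530e+00 -1.56111878e+00]
```

View pics/s1c.png

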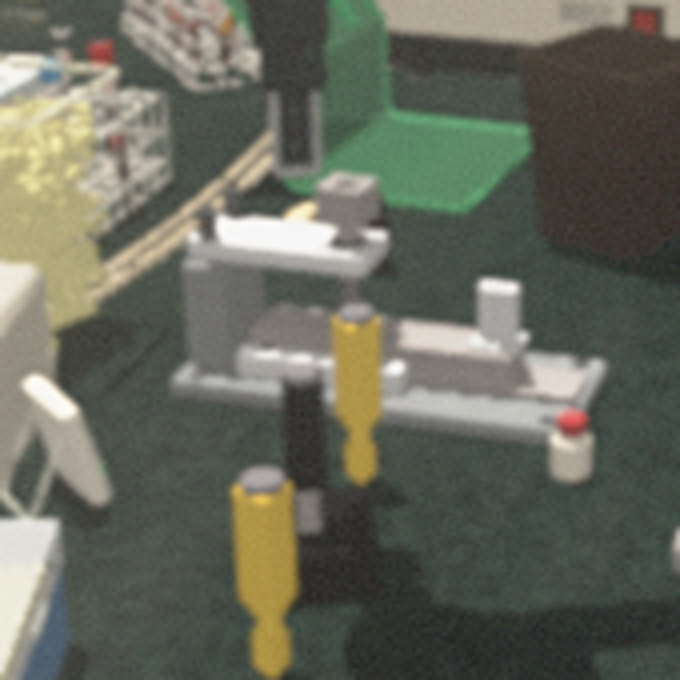

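View pics/t1c.png

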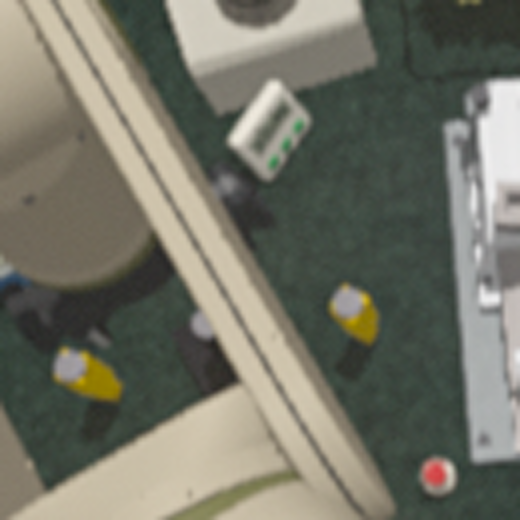

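```bash
python3 - <<'E'
from h import *
for i in range(3):
    s=arm.snapshot('side'); x=arm.state();print(x['t'],x['tcp_pos'],x['qvel'].round(3))
p=x['tcp_pos']
print(proj(s,[p+[0,0,-22],p+[0,0,-9],[511,298.5,112],[511,298.5,52]]))
crop(s,170,130,225,260,'s2c.png',6)
E
```

```text
2.75 [509.35891951 295.93994277 230.01264448] [-0.01  -0.045 -0.065 -0.     0.026 -0.001]
2.8 [510.57166239 296.31075912 232.69713883] [-0.007 -0.036 -0.047  0.001  0.002 -0.002]
2.85 [511.57518554 296.65039208 234.6577448 ] [-0.002 -0.023 -0.028  0.    -0.004  0.   ]
[[194.93596251 173.22695745]
 [194.65223994 166.65088989]
 [196.96244166 222.15536896]
 [198.13206858 249.21678834]]
```

View pics/s2c.png

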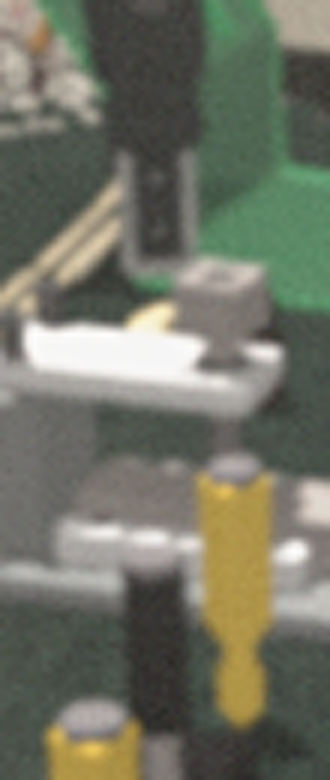

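>>> carry_out:
  plan: [0.009,0.01,-0.2,0,0,0,0.009,0.01,-0.45,0,0,0,0.009,0.01,-0.7,0,0,0,0.009,0.01,-0.9,0,0,0,0.009,0.01,-0.98,0,0,0,0.009,0.01,-0.98,0,0,0]

```text
t: 3.6
tcp_pos: [513.2, 298.7, 87.8]
ee_rot: [-0.67, 3.068, 0.0]
wrist_force: [-0.3, -0.2, 0.2]
gripper_width: 1.003
```

>>> carry_out:
  plan: [0,0,0,0,0,0,0,0,0,0,0,0,0,0,0,0,0,0,0,0,0,0,0,0]
  fingers: 1.0
  force: 50

```text
t: 4.1
tcp_pos: [512.8, 299.0, 87.4]
ee_rot: [-0.672, 3.068, 0.0]
wrist_force: [-1.3, -1.9, 2.0]
gripper_width: 0.227
```

```bash
python3 - <<'E'
from h import *
s=snap('side','s3.png');
crop(s,150,150,260,280,'s3c.png',5)
x=arm.state();print(x['t'],x['tcp_pos'],x['ee_rot'],x['gripper_width'],x['wrist_force'],x['ft_torque'])
E
```

```text
4.15 [512.83825359 298.93913521  87.3826882 ] [-6.71793216e-01  3.06812729e+00  4.14658550e-05] 0.22721612599843805 [-1.3417341  -0.57833462  3.09596553] [-0.1229532   0.10008221 -0.06096216]
```

View pics/s3c.png

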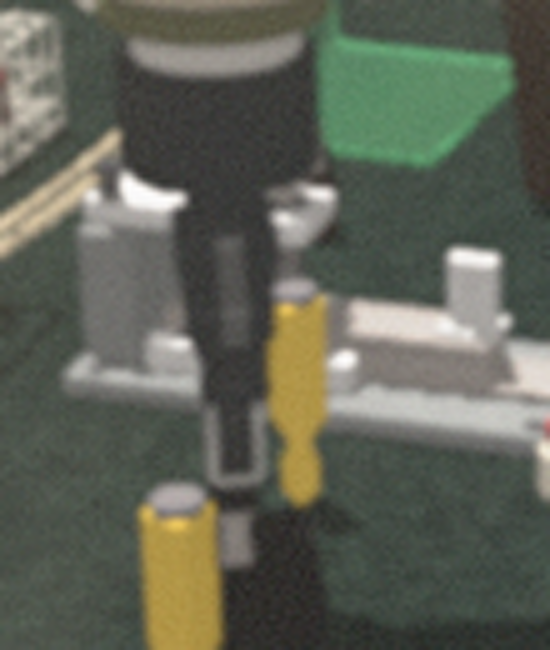

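>>> carry_out:
  plan: [0,0,0.15,0,0,0,0,0,0.5,0,0,0,0,0,0.8,0,0,0,0,0,1,0,0,0]

```text
t: 4.65
tcp_pos: [513.0, 299.1, 239.4]
ee_rot: [-0.671, 3.067, 0.001]
wrist_force: [-0.2, -1.7, -0.9]
gripper_width: 0.23
```

>>> carry_out:
  plan: [0.043,-0.2,0,0,0,-0.12,0.11,-0.45,0,0,0,-0.24,0.173,-0.7,0,0,0,-0.36]

```text
t: 5.03
tcp_pos: [538.4, 192.9, 236.5]
ee_rot: [0.229, -3.133, 0.0]
wrist_force: [0.5, -0.2, -2.2]
gripper_width: 0.23
```

>>> carry_out:
  plan: [0.09,-0.35,0,0,0,-0.19,0.15,-0.6,0,0,0,-0.32,0.172,-0.689,0,0,0,-0.362,0.172,-0.689,-0.05,0,0,-0.362,0.172,-0.689,-0.05,0,0,-0.362]

```text
t: 5.65
tcp_pos: [563.4, 91.6, 227.9]
ee_rot: [-0.21, -3.132, -0.0]
wrist_force: [0.1, 0.6, -0.9]
gripper_width: 0.23
```

```bash
python3 - <<'E'
from h import *
s=snap('side');t=snap('top','t4.png')
crop(s,160,100,260,220,'s4c.png',5)
crop(t,180,100,300,220,'t4c.png',5)
x=arm.state();print(x['t'],x['tcp_pos'],x['ee_rot'],x['gripper_width'],x['wrist_force'],x['ft_torque'],x['joint_pos'])
E
```

```text
5.75 [563.77220803  91.7973401  228.82003678] [-2.09709032e-01 -3.13362896e+00 -3.08357945e-04] 0.22949723045971585 [ 0.26787831  0.71305786 -1.42569942] [ 0.03917317 -0.05928063  0.0064767 ] [ 7.14571948e-02  6.59980825e-02  1.60156051e+00  3.27553169e-04
  1.47495231e+00 -1.36572570e+00]
```

View pics/s4c.png

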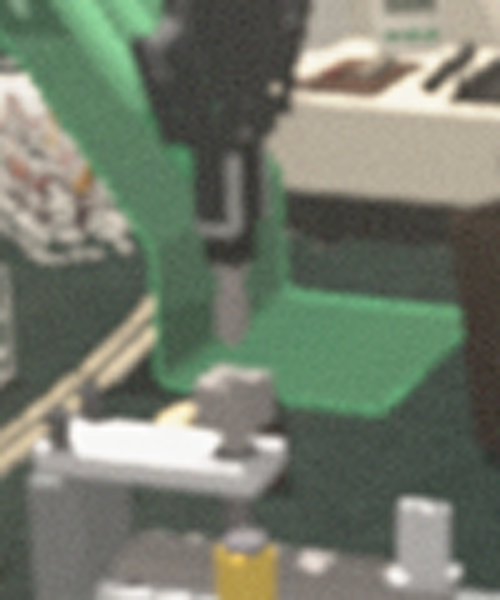

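View pics/t4c.png

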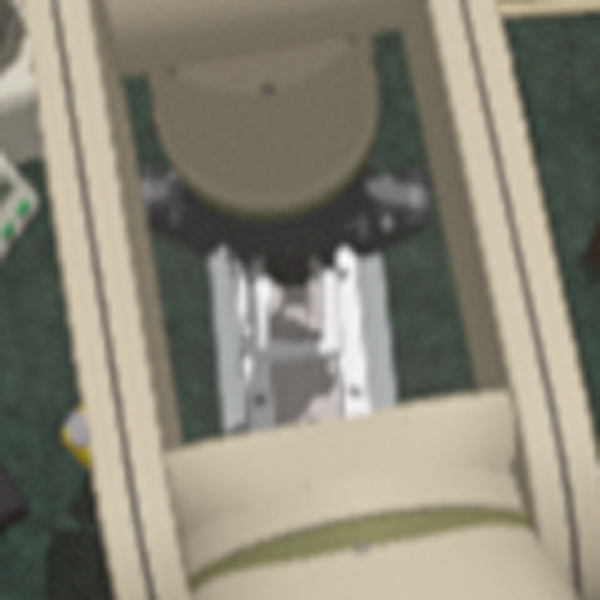

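```bash
python3 - <<'E'
from h import *
s=snap('side');x=arm.state();p=x['tcp_pos'];print(p)
print(proj(s,[p+[0,0,-79.4],[564.5,90.6,131],[565.5,90.6,131],[564.5,91.6,131],[564.5,90.6,132]]))
crop(s,190,140,225,190,'s5.png',14)
E
```

```text
[563.96851172  91.69435717 229.13871222]
[[207.00858943 168.57404975]
 [207.19837291 175.88950982]
 [206.80020877 175.85080892]
 [207.05405515 176.0266326 ]
 [207.18544206 175.4927967 ]]
```

View pics/s5.png

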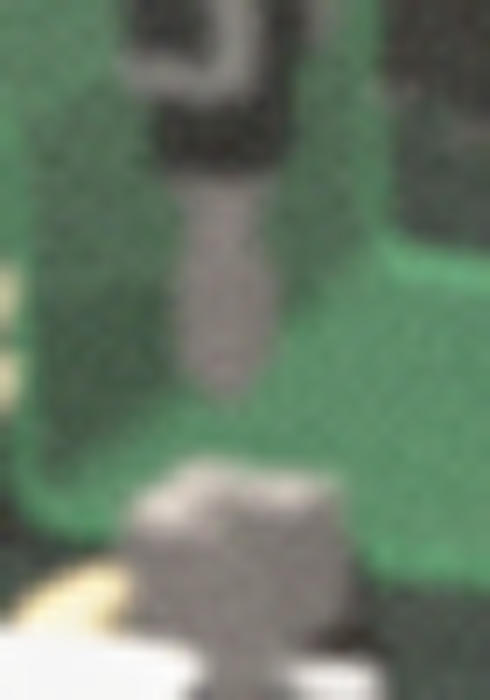

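>>> carry_out:
  plan: [-0.002,-0.002,-0.05,0,0,0,-0.002,-0.002,-0.1,0,0,0,-0.002,-0.002,-0.1,0,0,0]

```text
t: 6.18
tcp_pos: [563.2, 90.3, 213.0]
ee_rot: [-0.213, -3.132, 0.0]
wrist_force: [-0.3, -0.5, -1.5]
gripper_width: 0.229
```

```bash
python3 - <<'E'
from h import *
s=snap('side');x=arm.state();p=x['tcp_pos'];print(p,x['wrist_force'],x['ft_torque'])
print(proj(s,[p+[0,0,-79.4],[564.5,90.6,131]]))
crop(s,190,140,225,190,'s6.png',14)
E
```

```text
[563.53794619  90.23452647 213.54522812] [-0.59397843 -0.68648757 -1.15262691] [-0.00895725  0.04396853  0.00012096]
[[207.59393442 174.62812505]
 [207.19837291 175.88950982]]
```

View pics/s6.png

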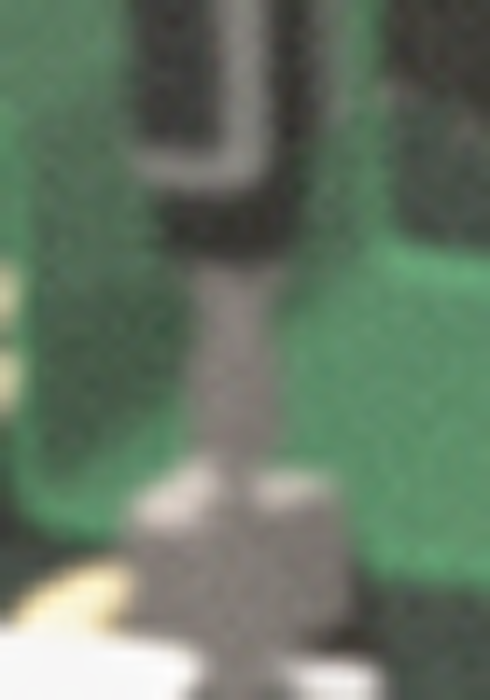

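>>> carry_out:
  plan: [0,0,-0.02,0,0,0,0,0,-0.04,0,0,0,0,0,-0.04,0,0,0]

```text
t: 6.6
tcp_pos: [563.8, 90.1, 208.0]
ee_rot: [-0.214, -3.134, 0.0]
wrist_force: [-0.2, -0.3, -0.7]
gripper_width: 0.228
```

```bash
python3 - <<'E'
from h import *
x=arm.state();p=x['tcp_pos'];print(p,x['wrist_force'],x['ft_torque'])
E
```

```text
[563.80845589  90.12519381 207.95003987] [-0.22213578 -0.26840874 -0.71919286] [-0.01522214 -0.03287468 -0.02193101]
```

>>> carry_out:
  plan: [0,0,-0.02,0,0,0,0,0,-0.04,0,0,0,0,0,-0.04,0,0,0]

```text
t: 6.98
tcp_pos: [564.8, 90.2, 204.5]
ee_rot: [0.213, 3.132, 0.0]
wrist_force: [-3.0, -0.6, 10.7]
gripper_width: 0.233
```

```bash
python3 - <<'E'
from h import *
s=snap('side');x=arm.state();p=x['tcp_pos'];print(p,x['wrist_force'],x['ft_torque'],x['ee_rot'])
crop(s,190,140,225,190,'s7.png',14)
E
```

```text
[564.84909964  90.20690355 204.47314258] [-2.72132376 -1.30546935 10.30636069] [-0.07592377  0.70296802 -0.0473413 ] [2.13347964e-01 3.13151943e+00 4.79773512e-04]
```

View pics/s7.png

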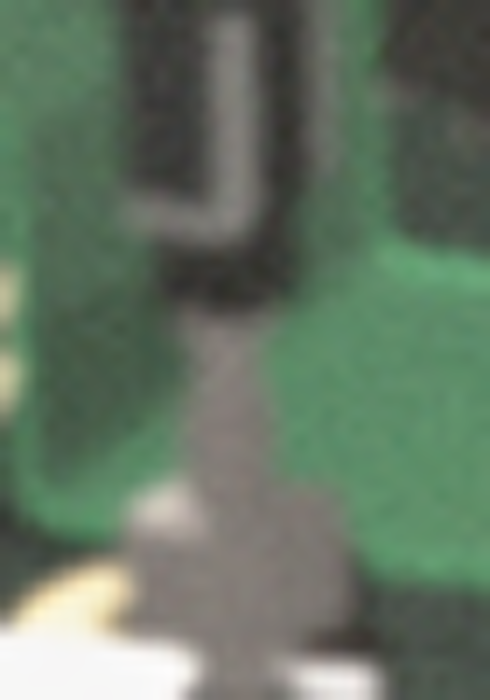

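>>> carry_out:
  plan: [0,0,0.03,0,0,0,-0.01,0.002,0.03,0,0,0,-0.01,0.002,0.01,0,0,0,-0.01,0.002,-0.01,0,0,0,-0.01,0.002,-0.02,0,0,0]

```text
t: 7.65
tcp_pos: [562.6, 90.9, 198.9]
ee_rot: [0.213, 3.134, 0.001]
wrist_force: [2.3, 2.7, 1.1]
gripper_width: 0.226
```

>>> carry_out:
  plan: [0.002,0.002,-0.015,0,0,0,0.002,0.002,-0.033,0,0,0,0.002,0.002,-0.033,0,0,0]

```text
t: 8.02
tcp_pos: [562.7, 90.9, 193.9]
ee_rot: [-0.213, -3.134, -0.0]
wrist_force: [1.5, 3.9, -1.4]
gripper_width: 0.227
```

```bash
python3 - <<'E'
from h import *
s=snap('side');x=arm.state();p=x['tcp_pos'];print(p,x['wrist_force'],x['ft_torque'],x['ee_rot'],x['joint_pos'])
crop(s,190,140,225,190,'s8.png',14)
E
```

```text
[562.63864342  90.89561521 193.92907385] [ 2.07376878  2.22450244 -2.47267405] [ 0.76850666 -0.42301613 -0.03183863] [-2.13409537e-01 -3.13385307e+00 -2.42795290e-04] [ 7.00797221e-02  8.49183905e-02  1.64617814e+00  2.22235746e-04
  1.41095184e+00 -1.36476571e+00]
```

View pics/s8.png

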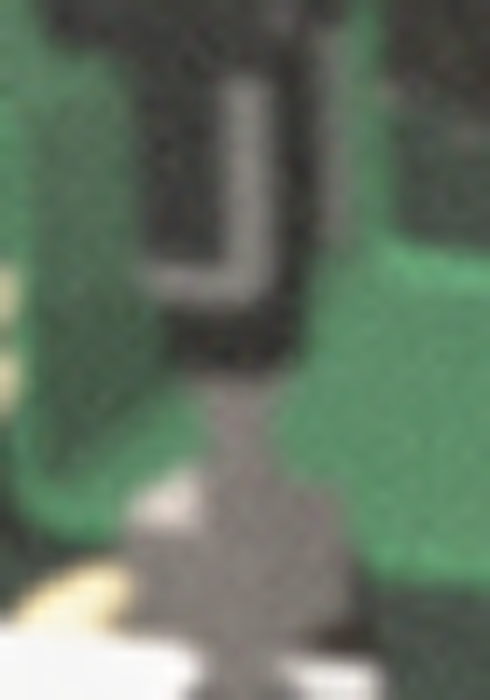

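>>> carry_out:
  plan: [0.001,0.002,-0.001,0,0,-0.16,0.001,0.002,-0.002,0,0,-0.32,0.001,0.002,-0.004,0,0,-0.48,0.001,0.002,-0.006,0,0,-0.64]

```text
t: 8.57
tcp_pos: [563.2, 91.8, 193.4]
ee_rot: [0.992, 2.981, 0.002]
wrist_force: [4.6, 6.0, -1.3]
gripper_width: 0.225
```

```bash
cat > st.py <<'E'
from h import *
x=arm.state();p=x['tcp_pos'];r=x['ee_rot'];a=np.degrees(np.arctan2(r[1],r[0]));print(x['t'].round(2) if hasattr(x['t'],'round') else x['t'],p.round(2),'F',np.round(x['wrist_force'],2),'T',np.round(x['ft_torque'],3),'yaw',((2*a-90+180)%360-180).round(2),'j6',x['joint_pos'][5].round(3))
E
python3 st.py
```

```text
8.575 [563.18  91.8  193.36] F [ 4.63  5.97 -1.34] T [ 1.32  -0.697  0.197] yaw 53.2 j6 -0.858
```

>>> carry_out:
  plan: [0.003,0.005,-0.001,0,0,-0.16,0.003,0.005,-0.002,0,0,-0.32,0.003,0.005,-0.004,0,0,-0.48,0.003,0.005,-0.006,0,0,-0.62]

```text
t: 9.07
tcp_pos: [563.7, 92.5, 192.4]
ee_rot: [1.681, 2.654, 0.002]
wrist_force: [3.5, 5.2, -1.6]
gripper_width: 0.227
```

```bash
python3 st.py; python3 - <<'E'
from h import *
s=snap('side');t=snap('top')
crop(s,160,130,290,240,'s9.png',6)
E
python3 st.py
```

```text
9.075 [563.7   92.5  192.43] F [ 3.53  5.22 -1.57] T [ 1.259 -0.834  0.174] yaw 25.31 j6 -0.37
9.175 [563.73  92.5  192.48] F [ 3.1   5.38 -2.39] T [ 1.203 -0.737  0.086] yaw 25.35 j6 -0.37
```

View pics/s9.png

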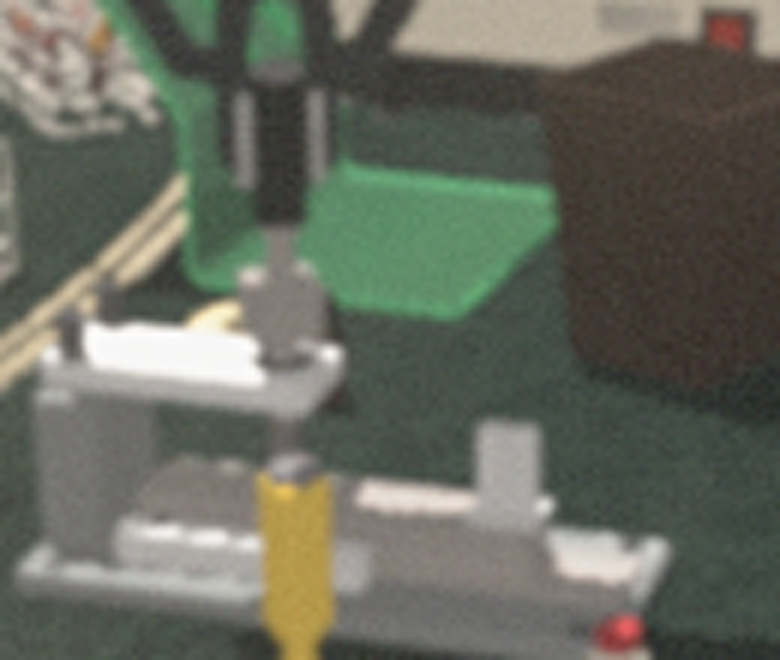

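>>> carry_out:
  plan: [0,0,0,0,0,0,0,0,0,0,0,0,0,0,0.1,0,0,0,0,0,0.4,0,0,0,0,0,0.4,0,0,0]
  fingers: 0.0

```text
t: 9.8
tcp_pos: [565.9, 91.8, 258.7]
ee_rot: [1.672, 2.651, 0.008]
wrist_force: [-0.7, 0.0, -0.1]
gripper_width: 1.002
```

>>> carry_out:
  plan: [-0.1,0.003,0.02,0,0,0.23,-0.2,0.006,0.02,0,0,0.46,-0.3,0.006,0,0,0,0.69,-0.38,0.006,0,0,0,0.9]

```text
t: 10.3
tcp_pos: [505.7, 92.6, 252.8]
ee_rot: [-0.644, -3.075, 0.0]
wrist_force: [0.3, 0.1, -0.5]
gripper_width: 0.999
```

>>> carry_out:
  plan: [-0.01,0,0,0,0,0.23,-0.01,0,0,0,0,0.53,-0.01,0,-0.2,0,0,0.53,-0.01,0,-0.3,0,0,0.53,-0.01,0,-0.3,0,0,0.53]
  fingers: 1.0

```text
t: 10.92
tcp_pos: [503.9, 92.6, 206.2]
ee_rot: [-0.006, -3.139, 0.001]
wrist_force: [-0.4, -0.4, 0.5]
gripper_width: -0.004
```

```bash
python3 - <<'E'
from h import *
s=snap('side','s10f.png')
crop(s,160,90,320,240,'s10.png',5)
E
python3 st.py
```

```text
10.975 [504.6   92.65 207.48] F [0.12 0.02 0.84] T [ 0.058  0.026 -0.005] yaw 89.79 j6 -1.486
```

View pics/s10.png

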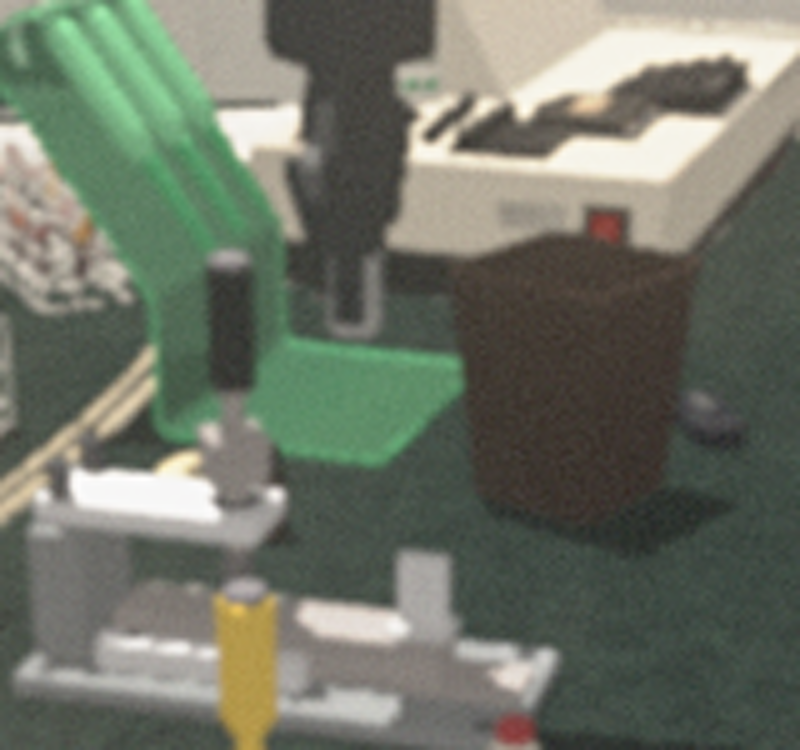

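```bash
python3 - <<'E'
from h import *
s=snap('side')
for P in [[504.6,92.6,186],[493.6,92.6,186],[493.6,92.6,60],[504.6,92.6,60],[482,92.6,60],[494,92.6,70],[563,91,215]]: print(P,proj(s,[P]))
E
python3 st.py
```

```text
[504.6, 92.6, 186] [[230.82521185 156.02184025]]
[493.6, 92.6, 186] [[235.41827283 156.41748034]]
[493.6, 92.6, 60] [[235.81894232 206.80102433]]
[504.6, 92.6, 60] [[231.42220618 206.31210767]]
[482, 92.6, 60] [[240.47644207 207.31893788]]
[494, 92.6, 70] [[235.62764143 202.94370681]]
[563, 91, 215] [[206.63560483 141.67852747]]
11.025 [505.11  92.72 208.23] F [-0.38 -0.27 -0.2 ] T [ 0.023 -0.012 -0.013] yaw 89.81 j6 -1.486
```

>>> carry_out:
  plan: [-0.005,0,-0.3,0,0,0,-0.005,0,-0.6,0,0,0,-0.005,0,-0.8,0,0,0,-0.005,0,-0.877,0,0,0,-0.005,0,-0.877,0,0,0,-0.005,0,-0.877,0,0,0]

```text
t: 11.78
tcp_pos: [505.6, 92.9, 78.0]
ee_rot: [0.004, 3.139, 0.0]
wrist_force: [-0.6, -0.4, 0.2]
gripper_width: 0.0
```

```bash
python3 st.py; python3 - <<'E'
from h import *
s=snap('side','s11f.png')
crop(s,160,90,320,240,'s11.png',5)
E
python3 st.py
```

```text
11.775 [505.65  92.87  77.99] F [-0.58 -0.38  0.25] T [0.011 0.046 0.015] yaw 89.85 j6 -1.486
11.825 [505.61  92.86  77.95] F [ 0.32 -0.41 -0.05] T [ 0.003 -0.009  0.024] yaw 89.85 j6 -1.486
```

View pics/s11.png

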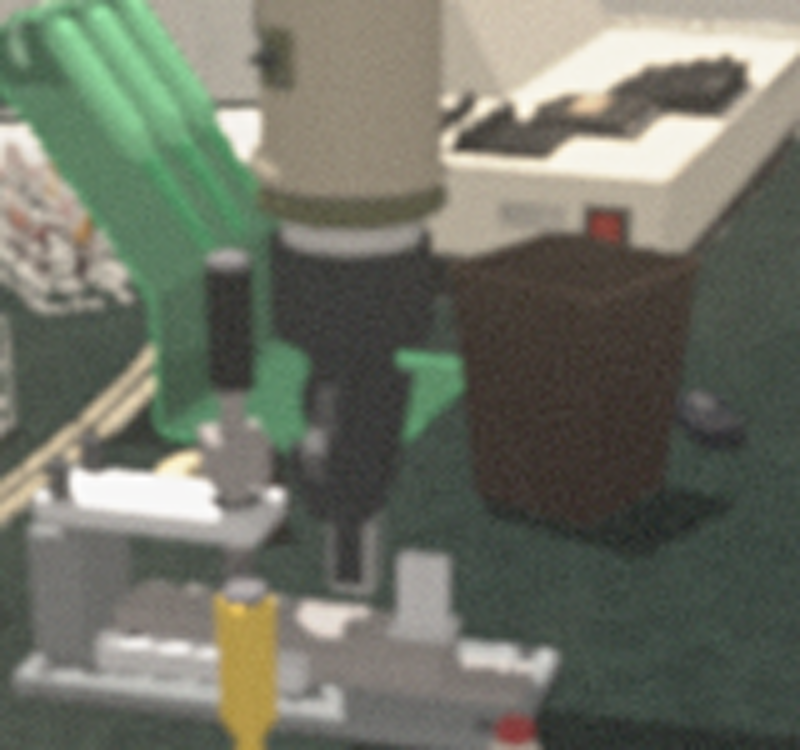

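>>> carry_out:
  plan: [-0.02,0,0,0,0,0,-0.04,0,0,0,0,0,-0.055,0,0,0,0,0,-0.065,0,0,0,0,0]

```text
t: 12.32
tcp_pos: [494.3, 92.7, 76.0]
ee_rot: [0.004, 3.141, -0.0]
wrist_force: [3.3, 0.2, -0.4]
gripper_width: 0.003
```

>>> carry_out:
  plan: [-0.008,0,0,0,0,0,-0.016,0,0,0,0,0]

```text
t: 12.58
tcp_pos: [492.2, 92.7, 76.1]
ee_rot: [0.004, 3.141, -0.0]
wrist_force: [2.6, -0.3, -1.1]
gripper_width: -0.001
```

```bash
python3 st.py; python3 - <<'E'
from h import *
s=snap('side','s12f.png')
crop(s,160,90,320,240,'s12.png',5)
E
python3 st.py
```

```text
12.575 [492.23  92.7   76.07] F [ 2.65 -0.26 -1.06] T [-0.061 -0.445 -0.014] yaw 89.85 j6 -1.484
12.625 [492.06  92.71  76.04] F [ 1.66 -0.81 -1.19] T [-0.067 -0.386 -0.062] yaw 89.85 j6 -1.484
```

View pics/s12.png

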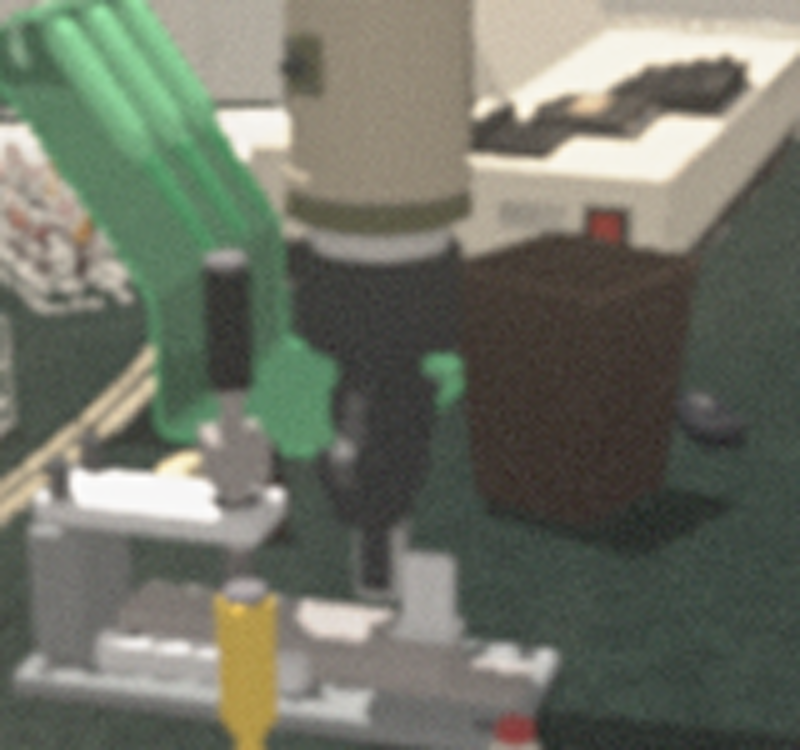

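>>> carry_out:
  plan: [0.027,0,0.0,0,0,0,0.027,0,0.35,0,0,0,0.027,0,0.7,0,0,0,0.027,0,1,0,0,0]

```text
t: 13.12
tcp_pos: [496.1, 92.8, 228.1]
ee_rot: [0.004, 3.141, 0.0]
wrist_force: [1.4, -0.1, -0.1]
gripper_width: 0.002
```

>>> carry_out:
  plan: [0,0,0.18,0,0,0.1,0.15,-0.002,0.18,0,0,0.3,0.4,-0.006,0.18,0,0,0.5,0.449,-0.006,0.18,0,0,0.55,0.449,-0.006,0.18,0,0,0.55,0.449,-0.006,0.18,0,0,0.55]
  fingers: 0.0

```text
t: 13.88
tcp_pos: [562.9, 91.9, 252.8]
ee_rot: [0.668, -3.069, -0.0]
wrist_force: [0.5, -0.4, -0.5]
gripper_width: 1.001
```

```bash
python3 st.py; python3 - <<'E'
from h import *
s=snap('side')
crop(s,160,90,260,200,'s13.png',6)
E
python3 st.py
```

```text
13.875 [562.93  91.89 252.78] F [ 0.45 -0.38 -0.48] T [ 0.056 -0.03   0.049] yaw 114.55 j6 -1.927
13.925 [562.92  91.91 252.96] F [-1.1   0.89  0.07] T [ 0.019 -0.052 -0.033] yaw 114.57 j6 -1.928
```

View pics/s13.png

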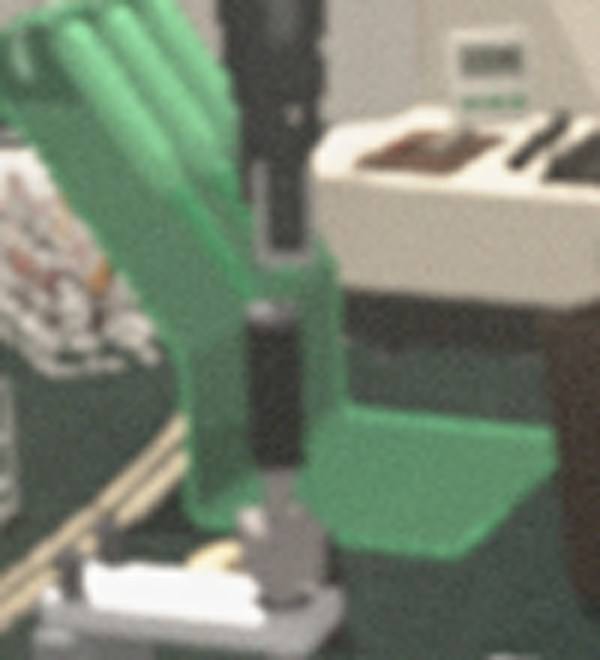

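>>> carry_out:
  plan: [0.004,0,-0.2,0,0,0.01,0.004,0,-0.35,0,0,0.01,0.004,0,-0.4,0,0,0.01,0.004,0,-0.4,0,0,0.01]

```text
t: 14.42
tcp_pos: [563.6, 91.9, 193.1]
ee_rot: [0.681, -3.066, -0.0]
wrist_force: [0.6, 1.3, -0.0]
gripper_width: 1.003
```

>>> carry_out:
  plan: [0,0,0,0,0,0,0,0,0,0,0,0,0,0,0,0,0,0,0,0,0,0,0,0]
  fingers: 1.0
  force: 50

```text
t: 14.92
tcp_pos: [564.2, 91.7, 193.4]
ee_rot: [-0.681, 3.066, -0.001]
wrist_force: [0.3, -1.8, 2.3]
gripper_width: 0.232
```

```bash
python3 st.py; python3 - <<'E'
from h import *
s=snap('side')
crop(s,160,90,260,200,'s14.png',6)
E
python3 st.py
```

```text
14.925 [564.24  91.73 193.44] F [ 0.25 -1.8   2.25] T [-0.063  0.12   0.027] yaw 115.06 j6 -1.936
14.975 [564.22  91.74 193.42] F [-0.16 -0.67  1.93] T [-0.18   0.071  0.03 ] yaw 115.06 j6 -1.936
```

View pics/s14.png

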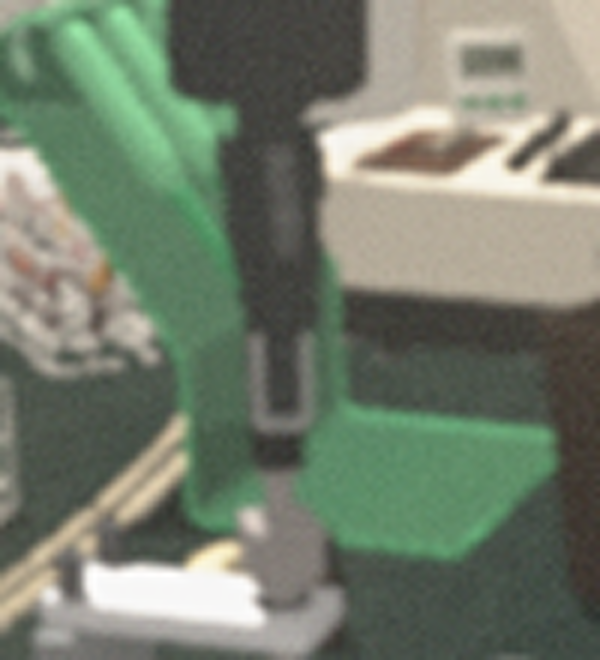

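>>> carry_out:
  plan: [0,0,0,0,0,-0.14,0,0,-0.001,0,0,-0.28,0,0,-0.002,0,0,-0.42,0,0,-0.004,0,0,-0.56,0,0,-0.005,0,0,-0.7]

```text
t: 15.6
tcp_pos: [564.4, 92.1, 193.2]
ee_rot: [0.182, 3.135, 0.001]
wrist_force: [-1.3, 0.1, 5.2]
gripper_width: 0.23
```

```bash
python3 st.py; python3 -c "
from h import *
s=snap('side')"; python3 st.py
```

```text
15.6 [564.4   92.08 193.18] F [-1.28  0.09  5.23] T [0.114 0.208 0.239] yaw 83.37 j6 -1.383
15.65 [564.38  92.1  193.17] F [-0.72 -0.43  5.45] T [0.135 0.223 0.149] yaw 83.03 j6 -1.377
```

>>> carry_out:
  plan: [0,0,0,0,0,0,0,0,0,0,0,0,0,0,0.1,0,0,0,0,0,0.4,0,0,0,0,0,0.4,0,0,0]
  fingers: 0.0

```text
t: 16.27
tcp_pos: [566.5, 92.0, 258.2]
ee_rot: [0.175, 3.128, 0.002]
wrist_force: [0.1, 0.4, -0.6]
gripper_width: 1.004
```

>>> carry_out:
  plan: [-0.2,0.006,0.02,0,0,0.14,-0.38,0.006,0.02,0,0,0.14,-0.413,0.006,0,0,0,0.14]

```text
t: 16.65
tcp_pos: [501.4, 92.9, 252.9]
ee_rot: [0.003, 3.14, 0.0]
wrist_force: [0.1, 0.0, 0.6]
gripper_width: 1.0
```

>>> carry_out:
  plan: [0,0,0,0,0,0,0,0,-0.1,0,0,0,0,0,-0.4,0,0,0,0,0,-0.7,0,0,0,0,0,-0.95,0,0,0,0,0,-1,0,0,0]
  fingers: 1.0

```text
t: 17.4
tcp_pos: [499.5, 92.4, 98.1]
ee_rot: [-0.004, -3.135, 0.001]
wrist_force: [0.5, 0.7, -0.4]
gripper_width: 0.004
```

>>> carry_out:
  plan: [0,0,-0.1,0,0,0,0,0,-0.175,0,0,0,0,0,-0.175,0,0,0,-0.01,0,-0.175,0,0,0,-0.01,0,-0.175,0,0,0]

```text
t: 18.02
tcp_pos: [501.0, 92.8, 76.8]
ee_rot: [0.004, 3.14, 0.0]
wrist_force: [-0.4, 0.4, 0.4]
gripper_width: 0.0
```

```bash
python3 st.py; python3 - <<'E'
from h import *
s=snap('side')
crop(s,160,90,320,240,'s15.png',5)
E
python3 st.py
```

```text
18.025 [501.01  92.8   76.82] F [-0.45  0.41  0.36] T [-0.    -0.001  0.018] yaw 89.86 j6 -1.486
18.075 [501.01  92.81  76.74] F [-0.09  0.25 -0.22] T [ 0.041  0.011 -0.034] yaw 89.86 j6 -1.486
```

View pics/s15.png

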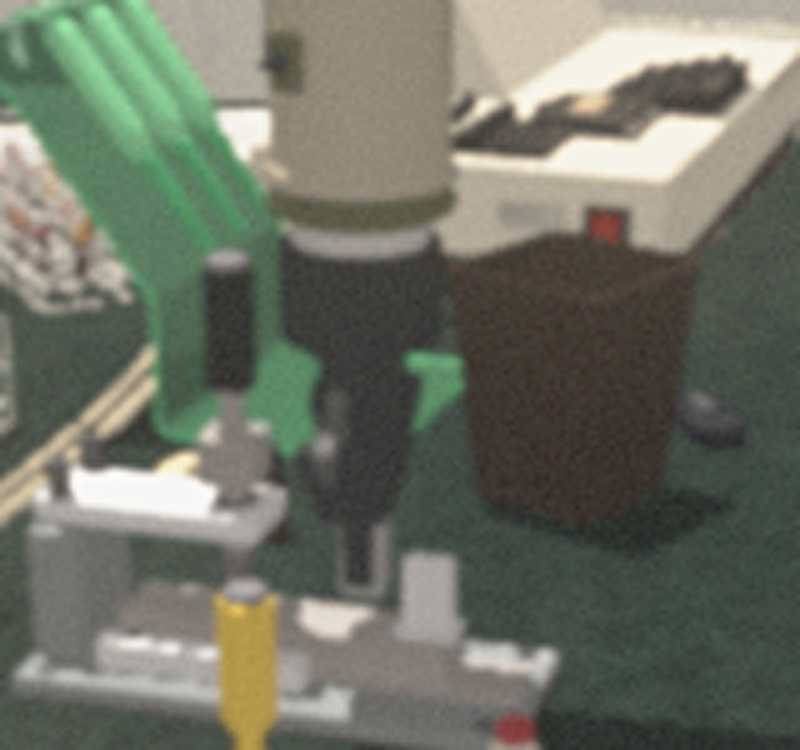

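>>> carry_out:
  plan: [-0.025,0,0,0,0,0,-0.045,0,0,0,0,0,-0.06,0,0,0,0,0,-0.07,0,0,0,0,0]

```text
t: 18.58
tcp_pos: [490.9, 92.7, 76.2]
ee_rot: [0.004, 3.139, 0.0]
wrist_force: [6.0, -0.1, -4.9]
gripper_width: -0.006
```

>>> carry_out:
  plan: [-0.008,0,0,0,0,0,-0.016,0,0,0,0,0]

```text
t: 18.82
tcp_pos: [488.7, 92.6, 76.2]
ee_rot: [0.004, 3.139, -0.0]
wrist_force: [6.5, -1.1, -6.4]
gripper_width: 0.0
```

```bash
python3 st.py
```

```text
18.825 [488.71  92.64  76.25] F [ 6.53 -1.06 -6.38] T [-0.07  -1.068  0.007] yaw 89.85 j6 -1.484
```

>>> carry_out:
  plan: [0,0,-0.004,0,0,0,-0.006,0,-0.008,0,0,0,-0.014,0,-0.008,0,0,0]

```text
t: 19.2
tcp_pos: [487.8, 92.7, 76.2]
ee_rot: [0.004, 3.136, 0.0]
wrist_force: [10.4, 0.4, -1.1]
gripper_width: -0.003
```

```bash
python3 st.py
```

```text
19.2 [487.84  92.74  76.15] F [10.36  0.41 -1.13] T [-0.055 -1.543 -0.038] yaw 89.85 j6 -1.483
```

>>> carry_out:
  plan: [-0.008,0,-0.003,0,0,0,-0.016,0,-0.003,0,0,0]

```text
t: 19.45
tcp_pos: [486.1, 92.8, 76.2]
ee_rot: [0.004, 3.135, 0.001]
wrist_force: [10.3, -0.1, 1.2]
gripper_width: 0.002
```

```bash
python3 st.py
```

```text
19.45 [486.07  92.78  76.17] F [10.26 -0.05  1.17] T [-0.084 -1.612 -0.02 ] yaw 89.85 j6 -1.483
```

>>> carry_out:
  plan: [-0.01,0,0.003,0,0,0,-0.022,0,0.003,0,0,0,-0.034,0,0.003,0,0,0,-0.046,0,0.003,0,0,0,-0.058,0,0.003,0,0,0,-0.07,0,0.003,0,0,0]

```text
t: 20.2
tcp_pos: [475.0, 92.8, 76.2]
ee_rot: [0.004, 3.136, 0.0]
wrist_force: [9.8, 0.6, -0.9]
gripper_width: 0.002
```

>>> carry_out:
  plan: [-0.012,0,0,0,0,0,-0.024,0,0,0,0,0,-0.036,0,0,0,0,0,-0.048,0,0,0,0,0,-0.06,0,0,0,0,0]

```text
t: 20.82
tcp_pos: [466.0, 92.8, 76.2]
ee_rot: [0.004, 3.136, 0.0]
wrist_force: [10.4, -0.2, -1.0]
gripper_width: 0.003
```

```bash
python3 st.py; python3 - <<'E'
from h import *
s=snap('side')
crop(s,160,90,320,240,'s16.png',5)
E
python3 st.py
```

```text
20.825 [466.    92.81  76.17] F [10.37 -0.16 -1.01] T [-0.024 -1.612 -0.011] yaw 89.85 j6 -1.479
20.875 [465.73  92.8   76.12] F [ 7.42 -0.51  1.27] T [ 0.029 -1.222 -0.006] yaw 89.85 j6 -1.479
```

View pics/s16.png

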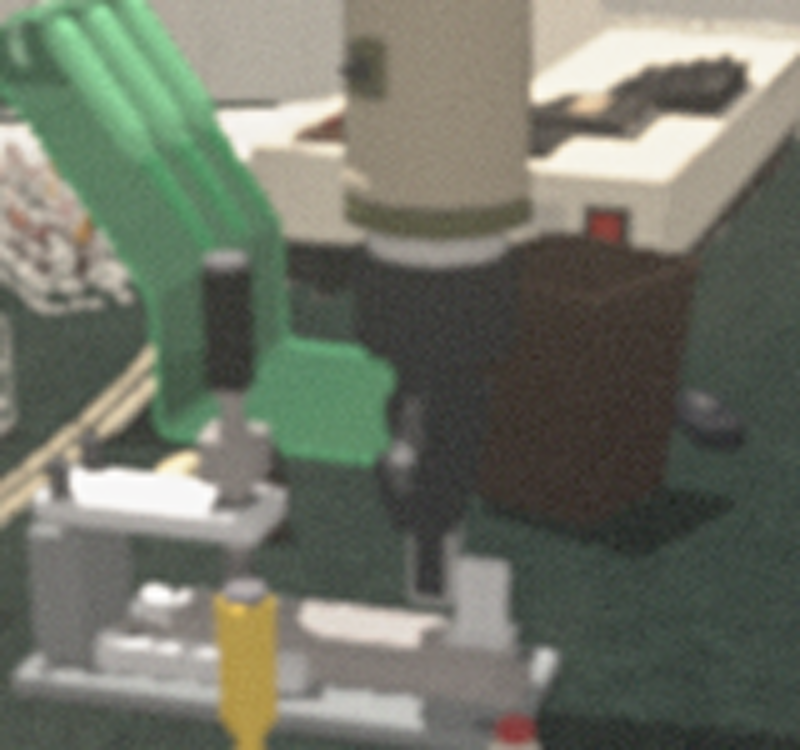

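>>> carry_out:
  plan: [0.02,0,0,0,0,0,0.05,0,0,0,0,0,0.05,0,0,0,0,0,0.05,0,0.2,0,0,0,0.0,0,0.5,0,0,0,-0.1,0,0.9,0,0,0,-0.2,0,1,0,0,0]

```text
t: 21.75
tcp_pos: [435.0, 93.0, 229.3]
ee_rot: [0.004, 3.135, 0.001]
wrist_force: [0.7, 0.8, -0.3]
gripper_width: -0.001
```

>>> carry_out:
  plan: [-0.1,0,0.3,0,0,0,-0.2,-0.3,0.4,0,0,0,-0.2,-0.6,0.4,0,0,0,-0.2,-1,0.4,0,0,0,-0.2,-1,0.4,0,0,0,-0.2,-1,0.4,0,0,0]

```text
t: 22.5
tcp_pos: [403.4, -57.2, 284.5]
ee_rot: [-0.006, -3.141, -0.001]
wrist_force: [-0.2, 1.1, 1.1]
gripper_width: 0.003
```

```bash
python3 st.py; python3 - <<'E'
from h import *
import pickle
s=snap('side','s17f.png');t=snap('top')
crop(s,160,90,320,240,'s17.png',5)
crop(t,140,100,340,250,'t17.png',4)
p=pickle.load(open('side0.pkl','rb'))
# fin shift by template
import cv2
g=lambda q:cv2.cvtColor(q['pixels'],cv2.COLOR_RGB2GRAY)
T=g(p)[198:218,234:256]; r=cv2.matchTemplate(g(s)[190:230,225:280],T,cv2.TM_CCOEFF_NORMED);print(cv2.minMaxLoc(r))
E
```

```text
22.5 [403.38 -57.18 284.49] F [-0.24  1.11  1.11] T [ 0.046  0.024 -0.04 ] yaw 89.78 j6 -1.834
(-0.31516554951667786, 0.973913848400116, (9, 1), (21, 9))
```

View pics/s17.png

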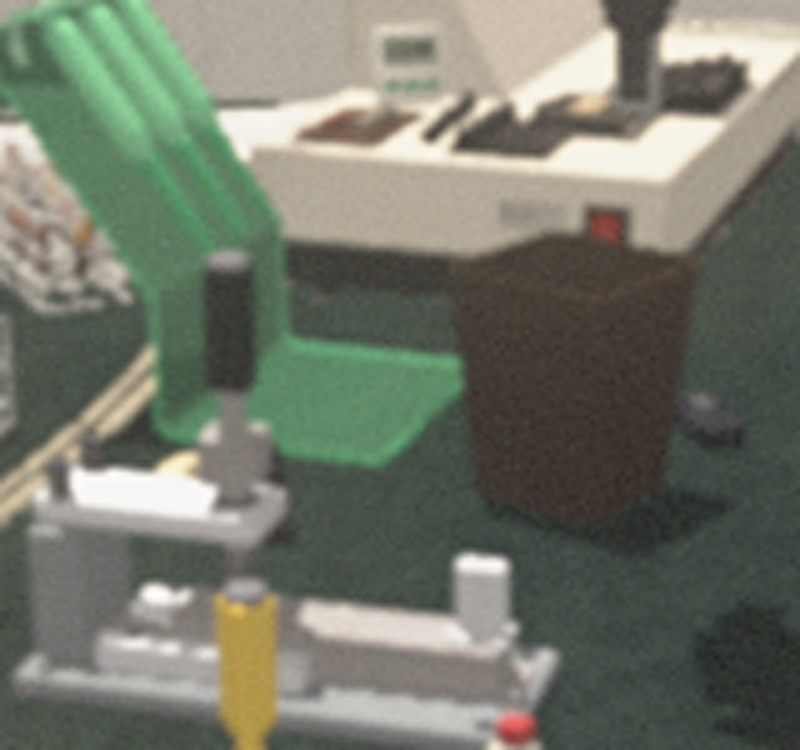

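View pics/t17.png

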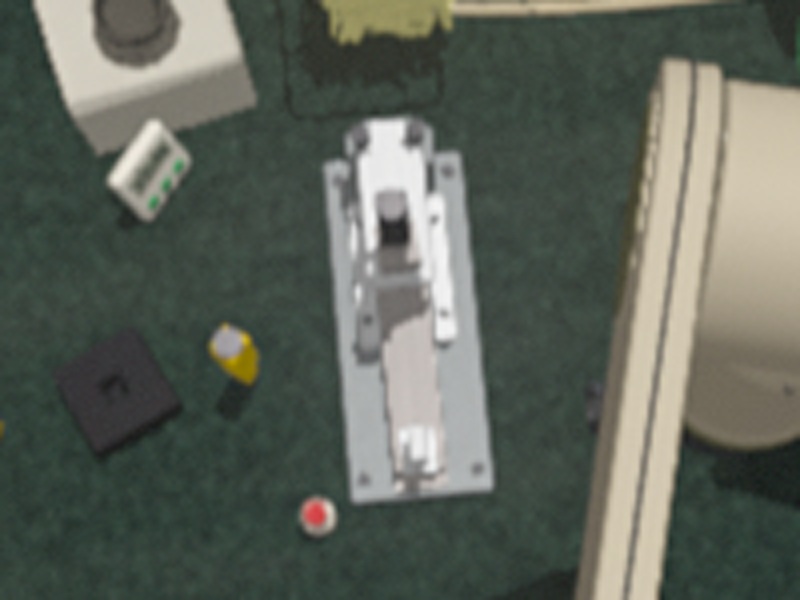

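The driver stands upright in the screw, the block is still where I left it about 29 mm out, both yellow look-alikes and the white vial are upright, and the gripper is clear. Handing in.

```bash
python3 -c "
from rig import arm
print(arm.sign_off())"
```

```text
the job is handed in; nothing more can be done
None
```

I seated the driver in the screw and turned it clockwise about 1.55 rad in two grips. I then drew the block out through the drag with a closed finger hooked behind the fin, and left the driver standing in the screw. The job went in at about t = 22.5 s of the 58 s allowed; the sign-off gave no verdict.

**Bearing force:** The foot force can't be read directly, so I judged it by pulling the block.
- **First turn (about 1 rad):** the block pulled at about 2.6–3.3 N, still free.
- **Second turn (about 0.56 rad):** it pulled steadily at 9.8–10.4 N, which I work out as roughly 5–6 N on the foot.
- **One reading that disagreed:** the first drag reading was 6.5 N. The finger was lifting the fin by about 6 N at the time, so I lowered it slightly before trusting the later values.

**Block travel:** the block came out about 29 mm, from the tool's travel and from the fin's shift in the side picture. The best match to the opening picture gave the same shift.

**Seating:** the first attempt touched the recess rim at about 10 N. I backed off 2–4 mm, shifted 1.5 mm, and it then went in about 17 mm deep.

**Last pictures:** they show the driver upright in the screw and the white vial standing, with the gripper well clear. The amber vial wasn't visible there, but the gripper stayed well away from it after the start.

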